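# Make up the medallion kit and the house kit for the clay class

### The job

Make up the two kits for the clay class on their routed plywood trays, from the stock laid out in front of and beside them. The medallion kit, on the smaller tray, is the tin ring cutter in the round well and one cut clay block in the square well; the house kit, on the larger tray, is the wooden roller in the notched trough, the pine tapping block in the oblong well and the other cut clay block in the squarer well. Set each thing down flat on the floor of its well without dropping it, and leave the rough clay lump, the loop tool and the rule stub where they lie.

Things in the scene. Friction and masses are not known exactly. Their poses are not given: they have to be found in the camera images.
- medallion_tray: smaller routed plywood tray, 168 x 96 x 16 mm (x, y, z), fixed; origin at the centre of its underside, z up, top at z = 16 mm. Two wells, floors at z = 8 mm: a round one, 72 mm across, centred at x = -37, y = 0 mm, for the ring cutter; a nearly square one, 48 (x) by 42 (y) mm, centred at x = +43, y = 0 mm, for one clay block
- house_tray: larger ply tray, 170 x 144 x 16 mm, fixed; origin at centre of underside, z up. Wells (mm), floors at z = 8: roller trough 34 (x) by 76 (y) centred at x = -42, y = 0, with an equally deep finger notch across it (66 in x, 44 in y: fingers close along x); squarer one for a clay block, 48 (x) by 42 (y), at x = +46, y = +36; oblong one for the pine block, 44 (x) by 60 (y), at x = +46, y = -34
- clay_block_1: cut, brick-stamped block of dark brown clay with straight faces, 34 x 28 x 30 mm high (x, y, z); origin at the centre of its underside, z up. The two clay blocks are alike; either may go in either tray. About 75 g; grip it lightly (25 N) across either pair of faces
- clay_block_2: cut, brick-stamped block of dark brown clay with straight faces, 34 x 28 x 30 mm high (x, y, z); origin at the centre of its underside, z up. The two clay blocks are alike; either may go in either tray. About 75 g; grip it lightly (25 N) across either pair of faces
- ring_cutter: round tin ring cutter, dull grey, 58 mm in diameter, 28 mm high, standing open side up; origin at the centre of its underside, z up along the ring's axis. Grip it across the outside (it is as stiff as a solid drum)
- roller: short wooden roller with a flange at one end, 18 mm thick, 60 mm long, lying down, length along its y, z up; origin at the centre of its underside (its axis is 9 mm above). It does not roll by itself. Grip it across its thickness (along its x); in the trough its flange may point either way
- pine_block: pale pine block with two round hollows in its top, 30 x 46 x 26 mm high (x, y, z); origin at the centre of its underside, z up, length along y. Its length goes along the length of the oblong well, either way round; grip it across its 30 mm
- clay_lump: rough rounded lump of the same brown clay, bigger than the cut blocks, 47 x 51 x 40 mm high; stands among the stock, belongs to no kit and stays where it is; origin at the centre of its underside
- loop_tool: short turned wooden handle with a wire loop, 16 x 76 x 10 mm, lying beyond the trays; belongs to no kit and stays; length along its y, origin at the middle of its underside
- rule_stub: stub of a wooden folding rule, 13 x 50 x 9 mm, lying to the right of the trays; belongs to no kit and stays; length along its y, origin at the middle of its underside

How it is judged:
By the outcome, as a careful person would: the job done as asked, in the order asked, and still so for the second after the job is handed in, with the robot touching nothing.
It also fails if it takes over 109 s, if anything falls off the work surface, if the arm or the gripper's body presses on something with over 40 N, if the wrist force passes 120 N, or if a joint passes its speed limit or range.

### The arm

A 7-joint arm with a two-finger parallel gripper is mounted at the origin on the work surface; the furniture and walls round the work are solid. World frame = base frame: x ahead of the robot, y to its left, z up, the work surface at z = 0. Lengths are in m, angles in rad, forces in N, time in s.
With the tool pointing down it reaches from about 0.425 to 0.8 m from the base axis. Payload 8.3 kg.
Tool frame: the origin (TCP) lies midway between the tips of the shut fingers; the grasp point (between the pads) lies 19 mm behind it; x points along the fingers, y is the direction in which the jaws open and shut, and the axes are right-handed (so a half turn about x gives the same grasp; the last joint's range is limited). The gripper opens to 85 mm and grips with 20 to 120 N. Pads are 22 mm wide; open, the fingers measure 114 mm over their backs; the gripper's body (76 mm by 85 mm) begins 54 mm behind the grasp point. The pads swing forward as they close: fully open they stand 13 mm farther back than shut.
Start: joints at [-1.265, 0.383, 0.016, 1.37, -0.006, 1.388, -0.046], TCP at [0.225, 0.583, 0.231] pointing down, gripper open.
Joint ranges: [-2.95, 2.95], [-0.25, 2.06], [-1.52, 1.56], [0.18, 2.33], [-1.44, 4.58], [0.02, 2.06], [-3.01, 3.01]. Speed limits (rad/s): [2.39, 2.39, 3.01, 3.01, 3.14, 3.14, 3.14].

### API

Orientations are given as a rotation vector (axis times angle).
In Python, from workcell import robot gives the robot as it stands.
- The arm moves only by the shell command python3 -m creep 'ROWS' [FORCE]. ROWS is JSON, a list of rows, each a list of 3 entries, a list of its own where there are three numbers: the shift along the tool's x, y, z in m, then the turn about the tool's x in rad, then the gripper command: -1 is shut, 1 is fully open, values between are in proportion. A call has 1 to 10 rows; each row is the pose to reach, as a shift and turn from the pose commanded when the call began, along the tool's axes at that moment; what a row does not reach only later rows make up. A row lasts 1/8 s, in which the tool goes at most 62.5 mm and 10.7 degrees, less where a joint would pass 70% of its speed; a pose out of reach is approached as far as the arm can. A call with a gripper value outside its range is refused whole. The fingers move at their own pace and stop on an object; FORCE is the grip in N (left out, the last holds). Time passes only in rows, so rows that repeat a pose let the fingers close. It gives the time, the measured TCP pose, the force and the opening at its end, in the units of the state.
- robot.read_state(): the state, without advancing time (a new reading comes with each control period).
- robot.capture(name): name is "scene" or "top" or "wrist"; returns a dict with "pixels" (480x640x3 uint8, blue, green, red), "fx", "fy", "cx", "cy" (pixels), "k1" (the pictures are not rectified: a ray, as slopes to the right and down, at radius r is drawn at 1 + k1 r^2 times it, then the intrinsics apply), "cam_to_world" (4x4, takes a point from camera to world coordinates); the wrist camera has in their place "tool_from_camera" (4x4, takes a point from camera to tool coordinates, whose origin is the TCP and whose axes are the tool frame's). Camera axes: x right, y up, looking along -z (the intrinsics and any distortion apply to the point x, -y, -z); pixel columns grow to the right and rows downward; lengths in m; the calibration is good to about 2 mm. A picture is of the moment at which its call begins: read the wrist's pose just before it. There is no depth.
- robot.close_job(): hands the job in, once; it reports no verdict.
The state is a dict: "t": time; "joint_pos": joint angles; "qvel": joint speeds; "effort": joint torques, N m; "tool_pos": TCP position; "orientation": TCP orientation; "ft_force": force on the tool from outside, world axes, zero at the start; "torque": the same for the moment, N m; "grip_width": finger opening in m.
Only numpy, scipy, OpenCV 4.12 (cv2) and the standard library are available. Lean on these libraries where they do the work, as an engineer would, in place of code of your own. Each camera call takes 0.05 s, during which the arm holds its last target. There are 200 camera calls.

## Working session

There is one attempt and no reset: what is moved stays moved. The work goes in short steps, Python scripts to look and compute and a shell command to move; the robot and the scene stay as the last step left them, time stands still between calls to the robot, and variables do not carry over. Pictures are saved under pics/ and viewed, on a budget of 14 in all, crops included, one or two more only if the job needs it, and the job is handed in when it is done.

```bash
mkdir -p pics; ls
python3 - <<'E'
from workcell import robot
import cv2
print(robot.read_state())
for n in("scene","top"):
    d=robot.capture(n); cv2.imwrite(f"pics/{n}0.png",d["pixels"]); print({k:(v if k!="pixels" else 0) for k,v in d.items()})
E
```

```text
pics
{'t': 0.0, 'joint_pos': array([-1.26488122,  0.38426878,  0.01633713,  1.37116315, -0.0063099 ,
        1.38818546, -0.04651003]), 'qvel': array([-0.00105037,  0.00145615, -0.00109444,  0.00034612,  0.00019335,
       -0.00168236,  0.0003976 ]), 'effort': array([-3.58824855e-04, -6.27603650e+01,  8.43718462e-01, -3.71824801e+01,
        1.64902210e-02,  1.43450694e-02, -7.17187640e-05]), 'tool_pos': array([0.22508102, 0.58252489, 0.23025541]), 'orientation': array([ 0.28778102,  1.55171603, -0.29085112]), 'ft_force': array([-0.80173458, -0.40779736, -0.65421761]), 'torque': array([-0.0017449 ,  0.03910279, -0.03132361]), 'grip_width': 0.08518600064395904}
{'pixels': 0, 'fx': 466.05761246883065, 'fy': 466.05761246883065, 'cx': 318.49323087678465, 'cy': 228.76591775165204, 'k1': 0.017673937496776867, 'cam_to_world': array([[ 0.85542512,  0.30901729, -0.41563948,  0.23108555],
       [-0.51792414,  0.5079582 , -0.68828269, -0.75769157],
       [-0.00156377,  0.80404402,  0.59456771,  0.56740589],
       [ 0.        ,  0.        ,  0.        ,  1.        ]])}
{'pixels': 0, 'fx': 583.2340337570587, 'fy': 583.2340337570587, 'cx': 316.44640581609224, 'cy': 234.528417390141, 'k1': -0.17804669244520666, 'cam_to_world': array([[ 0.02117979,  0.99087252, -0.13312799,  0.42619778],
       [-0.99974444,  0.01993778, -0.01065575, -0.14144385],
       [-0.00790421,  0.13331966,  0.99104157,  1.29664814],
       [ 0.        ,  0.        ,  0.        ,  1.        ]])}
```

View pics/top0.png

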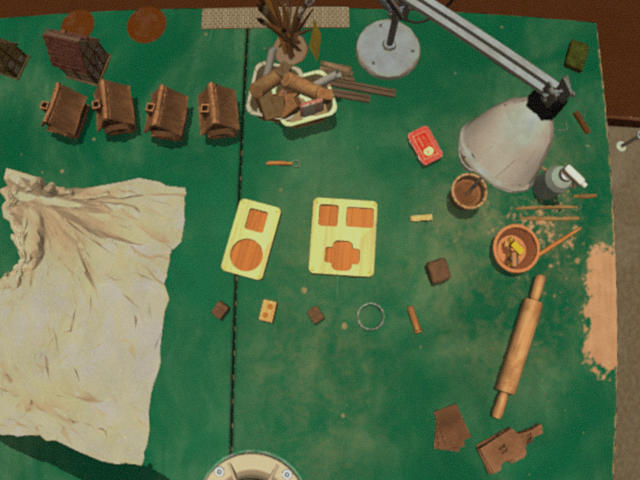

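View pics/scene0.png

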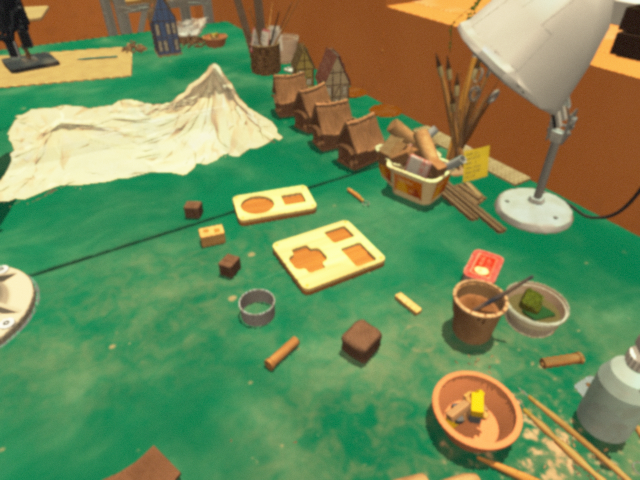

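```bash
cat > h.py <<'E'
import numpy as np,cv2
from scipy.spatial.transform import Rotation as R
def ray(d,u,v,T):
    q=np.array([(u-d["cx"])/d["fx"],(v-d["cy"])/d["fy"]]);p=q.copy()
    for _ in range(20):p=q/(1+d["k1"]*(p@p))
    return T[:3,3],T[:3,:3]@np.array([p[0],-p[1],-1])
def atz(d,u,v,z,T):
    o,r=ray(d,u,v,T);return o+r*(z-o[2])/r[2]
def tri(*rs):
    A=0;b=0
    for o,r in rs:
        r=r/np.linalg.norm(r);P=np.eye(3)-np.outer(r,r);A=A+P;b=b+P@o
    x=np.linalg.solve(A,b);return x,[np.linalg.norm((np.eye(3)-np.outer(r,r)/(r@r))@(x-o)) for o,r in rs]
def proj(d,p,T):
    c=np.linalg.inv(T)@np.append(p,1);q=np.array([c[0],-c[1]])/-c[2]
    q=q*(1+d["k1"]*(q@q));return q[0]*d["fx"]+d["cx"],q[1]*d["fy"]+d["cy"]
def wristT(s,d):
    M=np.eye(4);M[:3,:3]=R.from_rotvec(s["orientation"]).as_matrix();M[:3,3]=s["tool_pos"];return M@d["tool_from_camera"]
def crop(img,x,y,w,h,k,name):
    c=cv2.resize(img[y:y+h,x:x+w],None,fx=k,fy=k,interpolation=cv2.INTER_CUBIC)
    for X in range((x//20+1)*20,x+w,20):cv2.putText(c,str(X),(int((X-x+.5)*k)-10,8),0,.3,(255,255,255));cv2.line(c,(int((X-x+.5)*k),9),(int((X-x+.5)*k),14),(255,255,255))
    for Y in range((y//20+1)*20,y+h,20):cv2.putText(c,str(Y),(0,int((Y-y+.5)*k)+3),0,.3,(255,255,255));cv2.line(c,(20,int((Y-y+.5)*k)),(26,int((Y-y+.5)*k)),(255,255,255))
    cv2.imwrite(name,c)
E
python3 - <<'E'
from h import *
crop(cv2.imread("pics/top0.png"),200,150,260,195,3,"pics/topc.png")
crop(cv2.imread("pics/scene0.png"),170,170,260,200,3,"pics/scenec.png")
E
```

```text
(no output)
```

View pics/topc.png

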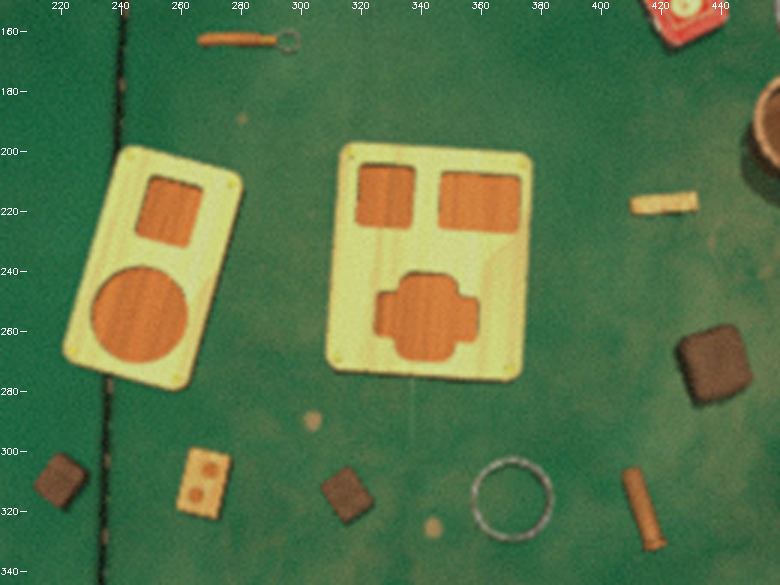

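View pics/scenec.png

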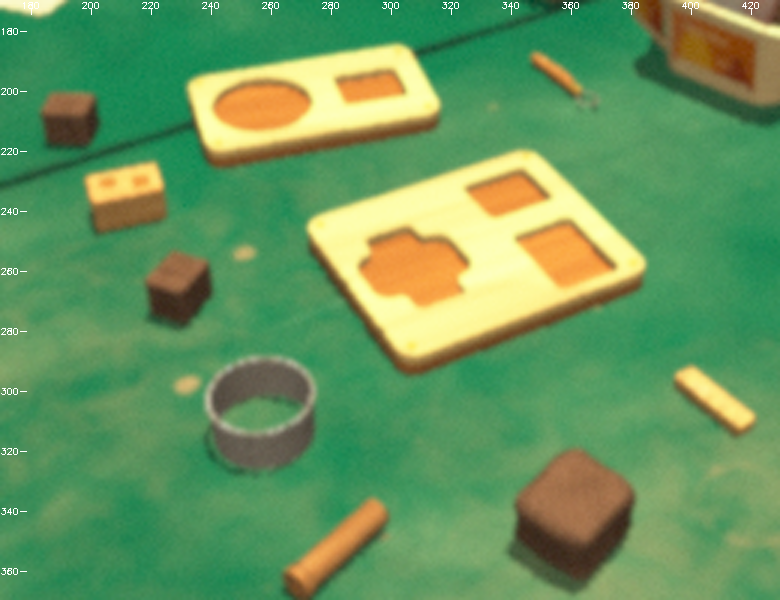

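```bash
cat > m.py <<'E'
from h import *
from workcell import robot
import pickle
t=robot.capture("top");s=robot.capture("scene")
pickle.dump((t,s),open("cams.pkl","wb"))
Tt,Ts=t["cam_to_world"],s["cam_to_world"]
tp=lambda x,y:(200+x/3-.5,150+y/3-.5)
sp=lambda x,y:(170+x/3-.5,170+y/3-.5)
for n,a,b in [("cutter",(512.5,499),(261,397)),("clay1",(62,481),(72,103)),("pine",(204,484),(125,183)),("clay2",(348,495),(179,269)),
 ("roller far end",(632,468),(377,502)),("roundwell",(140,314),(262,105)),("sqwell",(169,211),(370,87)),("oblong",(480,202),(565,254)),("squarer",(385,196),(507,193)),("trough",(428,316),(416,266)),
 ("lump",(715,364),(575,495)),]:
    x,e=tri(ray(t,*tp(*a),Tt),ray(s,*sp(*b),Ts)); print(n,x.round(4),np.round(e,4))
def pts(n,z,*P):
    Q=np.array([atz(t,*tp(*p),z,Tt) for p in P])[:,:2]; print(n,Q.mean(0).round(4)); 
    for i in range(len(Q)):
        d=Q[(i+1)%len(Q)]-Q[i]; print("   ",Q[i].round(4),"len",np.hypot(*d).round(4),"ang",np.degrees(np.arctan2(d[1],d[0])).round(1))
pts("clay1",.03,(61,453),(90,466),(64,509),(36,485))
pts("pine",.026,(190,448),(232,455),(217,520),(177,512))
pts("clay2",.03,(348,466),(374,498),(347,524),(321,492))
pts("roller",.018,(632,468),(655,549))
pts("cutter",.028,(472,499),(553,499)); pts("cut",.028,(512,457.5),(512,541))
pts("med",.016,(120,143),(245,173),(187,393),(61,357))
pts("house",.016,(342,140),(533,153),(521,382),(325,371))
pts("sqwell",.016,(152,175),(203,186),(187,247),(135,236))
pts("sqr",.016,(359,162),(415,165),(412,229),(355,226))
pts("obl",.016,(440,170),(521,175),(519,233),(438,229))
E
python3 m.py
```

```text
cutter [ 0.4216 -0.2483  0.0259] [0.0001 0.0001]
clay1 [0.4283 0.0778 0.0285] [0.0013 0.0013]
pine [ 0.4283 -0.0251  0.0245] [0.0007 0.0007]
clay2 [ 0.423  -0.1297  0.0293] [0.0009 0.0009]
roller far end [ 0.4447 -0.3363  0.0156] [0.0007 0.0007]
roundwell [0.551  0.0275 0.0134] [0.0005 0.0005]
sqwell [0.6287 0.0086 0.0131] [0.0004 0.0004]
oblong [ 0.64   -0.2226  0.0135] [0.0003 0.0003]
squarer [ 0.6431 -0.152   0.0141] [0.0002 0.0002]
trough [ 0.5544 -0.1854  0.0144] [0. 0.]
lump [ 0.5222 -0.3951  0.0321] [0.0009 0.0009]
clay1 [0.429  0.0775]
    [0.4472 0.0794] len 0.0233 ang -112.2
    [0.4384 0.0578] len 0.0363 ang 150.4
    [0.4068 0.0758] len 0.0269 ang 51.7
    [0.4236 0.0969] len 0.0295 ang -36.5
pine [ 0.4278 -0.0251]
    [ 0.4534 -0.0141] len 0.031 ang -98.0
    [ 0.4491 -0.0448] len 0.0481 ang 168.5
    [ 0.4019 -0.0352] len 0.0296 ang 80.3
    [ 0.4069 -0.0061] len 0.0472 ang -9.9
clay2 [ 0.4221 -0.1291]
    [ 0.443 -0.129] len 0.0296 ang -139.7
    [ 0.4204 -0.1482] len 0.0269 ang 135.0
    [ 0.4013 -0.1292] len 0.0296 ang 40.4
    [ 0.4239 -0.11  ] len 0.027 ang -44.9
r
[... 582 characters left out ...]
    [ 0.6778 -0.2619] len 0.171 ang 177.5
    [ 0.5069 -0.2543] len 0.1439 ang 87.9
    [ 0.5122 -0.1106] len 0.1727 ang -2.9
sqwell [0.6286 0.008 ]
    [0.6555 0.0219] len 0.0392 ang -101.2
    [ 0.6479 -0.0166] len 0.0472 ang 167.3
    [ 0.6018 -0.0062] len 0.0398 ang 79.2
    [0.6093 0.0328] len 0.0475 ang -13.4
sqr [ 0.6434 -0.1523]
    [ 0.6682 -0.1323] len 0.0417 ang -92.0
    [ 0.6668 -0.174 ] len 0.0482 ang 178.3
    [ 0.6186 -0.1725] len 0.0422 ang 88.1
    [ 0.62   -0.1303] len 0.0483 ang -2.3
obl [ 0.6401 -0.2223]
    [ 0.6634 -0.1926] len 0.0604 ang -92.4
    [ 0.6609 -0.253 ] len 0.0437 ang 178.5
    [ 0.6172 -0.2518] len 0.0601 ang 88.3
    [ 0.619  -0.1918] len 0.0444 ang -1.1
```

```bash
cat > g.py <<'E'
from h import *
from workcell import robot
import sys
def go(x,y,z,yaw,s=None):
    """shift in tool axes and turn to reach TCP x,y,z with jaw axis at yaw deg (mod 180)"""
    s=s or robot.read_state();M=R.from_rotvec(s["orientation"]).as_matrix()
    j=np.degrees(np.arctan2(M[1,1],M[0,1]));d=-(yaw-j) # tool x is down: turn sign reversed
    d=(d+90)%180-90
    print("t",round(s["t"],2),"pos",s["tool_pos"].round(4),"toolx",M[:,0].round(3),"jaw",j.round(1),"q1,q7",s["joint_pos"][[0,6]].round(2),"F",s["ft_force"].round(1),"w",round(s["grip_width"],4))
    print("shift",(M.T@(np.array([x,y,z])-s["tool_pos"])).round(4),"turn",np.radians(d).round(3),"or",np.radians(d-np.sign(d)*180).round(3))
if __name__=="__main__":go(*map(float,sys.argv[1:5]))
E
python3 g.py .48 .1 .23 0; python3 g.py .4215 -.2482 .16 0
```

```text
t 0.2 pos [0.2252 0.5827 0.2307] toolx [-0.    -0.001 -1.   ] jaw 68.9 q1,q7 [-1.26 -0.05] F [ 0.5 -0.4 -0.3] w 0.0852
shift [ 0.0011 -0.3584  0.4117] turn 1.202 or -1.94
t 0.2 pos [0.2252 0.5827 0.2307] toolx [-0.    -0.001 -1.   ] jaw 68.9 q1,q7 [-1.26 -0.05] F [ 0.5 -0.4 -0.3] w 0.0852
shift [ 0.0715 -0.7042  0.4826] turn 1.202 or -1.94
```

```bash
python3 -m creep '[[[0,-0.02,0.03],0.08,1],[[0,-0.055,0.07],0.2,1],[[0,-0.095,0.115],0.32,1],[[0,-0.135,0.16],0.44,1],[[0,-0.175,0.205],0.56,1],[[0,-0.215,0.25],0.68,1],[[0,-0.255,0.295],0.8,1],[[0,-0.295,0.34],0.9,1],[[0,-0.335,0.385],1.0,1],[[0,-0.358,0.412],1.03,1]]' 40; python3 g.py .42 -.248 .17 -20
```

```text
t: 1.45
tool_pos: [0.4814, 0.0971, 0.2315]
orientation: [1.086, 1.283, -1.085]
ft_force: [-0.1, 1.1, -0.3]
grip_width: 0.0852
t 1.45 pos [0.4814 0.0971 0.2315] toolx [ 0.001 -0.    -1.   ] jaw 9.5 q1,q7 [-0.73 -0.05] F [-0.1  1.1 -0.3] w 0.0852
shift [ 0.0616 -0.1178  0.3301] turn 0.515 or -2.626
```

```bash
python3 -m creep '[[[0.005,-0.012,0.035],0.06,1],[[0.015,-0.03,0.085],0.14,1],[[0.025,-0.048,0.135],0.22,1],[[0.035,-0.066,0.185],0.3,1],[[0.045,-0.085,0.24],0.4,1],[[0.055,-0.105,0.295],0.48,1],[[0.062,-0.118,0.33],0.515,1],[[0.062,-0.118,0.33],0.515,1]]'
python3 - <<'E'
from h import *
from workcell import robot
import pickle
s=robot.read_state();d=robot.capture("wrist");pickle.dump((s,d),open("w1.pkl","wb"));cv2.imwrite("pics/w1.png",d["pixels"])
T=wristT(s,d);print(T.round(3),d["k1"],d["fx"]);print(s["tool_pos"])
for p in [(.4215,-.2482,.028),(.416,-.345,.018),(.422,-.129,.03)]:print(np.round(proj(d,p,T)))
E
```

```text
t: 2.45
tool_pos: [0.4181, -0.2474, 0.1686]
orientation: [1.461, 1.024, -1.464]
ft_force: [0.1, 0.6, -0.7]
grip_width: 0.0853
[[ 0.939  0.329  0.101  0.444]
 [-0.344  0.898  0.273 -0.178]
 [-0.001 -0.291  0.957  0.311]
 [ 0.     0.     0.     1.   ]] -0.003665493482010368 375.5128622758271
[ 0.41807192 -0.24743598  0.16857079]
[324. 228.]
[356. 328.]
[266.  71.]
```

View pics/w1.png

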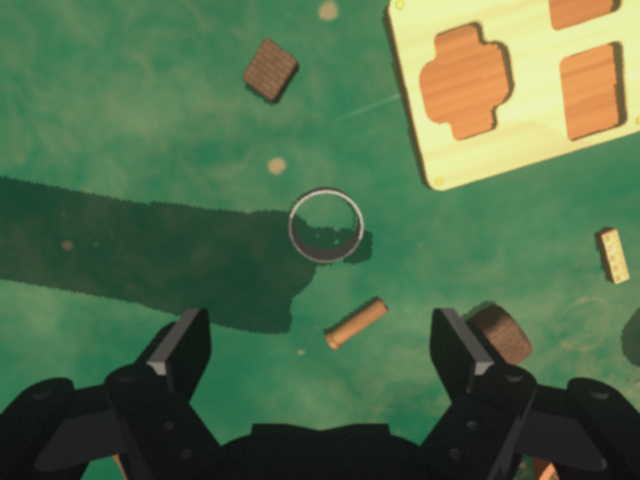

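```bash
python3 - <<'E'
from h import *
import pickle
s,d=pickle.load(open("w1.pkl","rb"));T=wristT(s,d);t,sc=pickle.load(open("cams.pkl","rb"))
tp=lambda x,y:(200+x/3-.5,150+y/3-.5)
sp=lambda x,y:(170+x/3-.5,170+y/3-.5)
for n,z,w,a,b in [("cutter",.028,(326.5,225.5),(512.5,499),(261,397)),("clay2",.03,(270.5,70),(348,495),(179,269)),("roller tip",.018,(382,303),(632,468),(377,502)),("roller near",.018,(332,343),(655,549),(298,582)),
  ("trough",.008,(466,81),(428,316),(416,266)),("corner house",.016,(437,190),(325,371),(307,220))]:
  print(n,atz(d,*w,z,T).round(4),[np.round(v,4) for v in tri(ray(d,*w,T),ray(t,*tp(*a),t["cam_to_world"]),ray(sc,*sp(*b),sc["cam_to_world"]))])
E
python3 g.py .4215 -.2482 .010 -20
```

```text
cutter [ 0.4239 -0.2469  0.028 ] [array([ 0.4224, -0.2479,  0.025 ]), array([0.0013, 0.001 , 0.0005])]
clay2 [ 0.4253 -0.1296  0.03  ] [array([ 0.4238, -0.1294,  0.0287]), array([0.0014, 0.0017, 0.0002])]
roller tip [ 0.4446 -0.3301  0.018 ] [array([ 0.445 , -0.3348,  0.0126]), array([0.0018, 0.0022, 0.0008])]
roller near [ 0.3913 -0.3521  0.018 ] [array([ 0.3887, -0.3556,  0.0111]), array([0.0015, 0.0024, 0.001 ])]
trough [ 0.5579 -0.183   0.008 ] [array([ 0.555 , -0.1843,  0.0136]), array([0.0015, 0.0013, 0.0003])]
corner house [ 0.5145 -0.2526  0.016 ] [array([ 0.4948, -0.1755,  0.0936]), array([0.0557, 0.0641, 0.0206])]
t 2.5 pos [ 0.4192 -0.2455  0.1687] toolx [-0.001  0.001 -1.   ] jaw -19.9 q1,q7 [-0.3   0.24] F [-0.2  0.4 -1.1] w 0.0856
shift [0.1587 0.0034 0.0018] turn 0.002 or -3.139
```

```bash
python3 -m creep '[[[0.03,0.004,0.002],0,1],[[0.07,0.004,0.002],0,1],[[0.11,0.004,0.002],0,1],[[0.14,0.004,0.002],0,1],[[0.155,0.004,0.002],0,1],[[0.1585,0.004,0.002],0,1],[[0.1585,0.004,0.002],0,-1],[[0.1585,0.004,0.002],0,-1],[[0.1585,0.004,0.002],0,-1],[[0.1585,0.004,0.002],0,-1]]' 40; python3 g.py .551 .0272 .10 20
```

```text
t: 3.75
tool_pos: [0.4247, -0.2483, 0.0123]
orientation: [1.459, 1.026, -1.455]
ft_force: [-2.6, 2.2, 8.5]
grip_width: 0.0554
t 3.75 pos [ 0.4247 -0.2483  0.0123] toolx [ 0.002  0.    -1.   ] jaw -19.6 q1,q7 [-0.16  0.45] F [-2.6  2.2  8.5] w 0.0554
shift [-0.0873  0.0265 -0.3019] turn -0.692 or 2.45
```

```bash
python3 -m creep '[[[-0.02,0,0],0,-1],[[-0.055,0.002,-0.02],0,-1],[[-0.08,0.005,-0.06],0,-1],[[-0.087,0.01,-0.11],0,-1],[[-0.087,0.014,-0.16],0,-1],[[-0.087,0.018,-0.21],0,-1],[[-0.087,0.023,-0.26],0,-1],[[-0.087,0.0265,-0.29],0,-1],[[-0.087,0.0265,-0.302],0,-1],[[-0.087,0.0265,-0.302],0,-1]]'
python3 - <<'E'
from h import *
from workcell import robot
import pickle
s=robot.read_state();d=robot.capture("wrist");pickle.dump((s,d),open("w2.pkl","wb"));cv2.imwrite("pics/w2.png",d["pixels"])
T=wristT(s,d)
for p in [(.551,.0272,.016),(.629,.0088,.016),(.6794,.0469,.016),(.4225,.0778,.03)]:print(np.round(proj(d,p,T)))
E
python3 g.py .551 .0272 .022 -20
```

```text
t: 5.0
tool_pos: [0.5503, 0.0273, 0.0981]
orientation: [1.457, 1.027, -1.457]
ft_force: [-1.0, -0.6, -1.5]
grip_width: 0.0553
[320. 252.]
[448. 238.]
[516. 151.]
[ 87. 253.]
t 5.05 pos [0.55   0.0261 0.098 ] toolx [-0.    -0.001 -1.   ] jaw -19.7 q1,q7 [-0.66 -0.21] F [-0.4 -0.7 -0.9] w 0.0554
shift [ 0.076   0.0005 -0.0014] turn 0.005 or -3.137
```

View pics/w2.png

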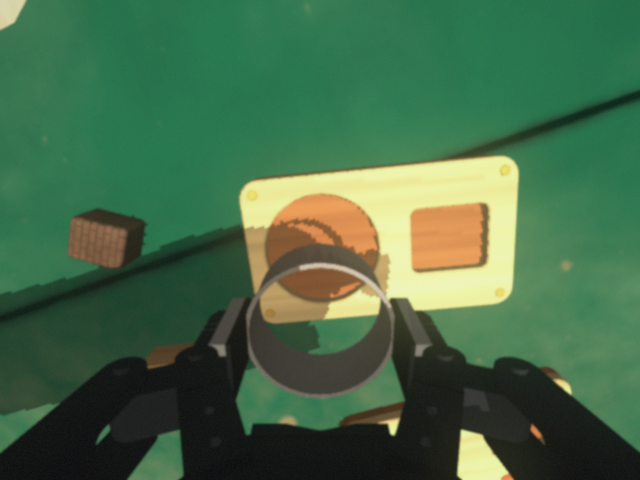

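Run:
```python
from h import *
import pickle
s,d=pickle.load(open("w2.pkl","rb"));T=wristT(s,d)
print(atz(d,322.5,248,.016,T), atz(d,449,237,.016,T))
M=R.from_rotvec(s["orientation"]).as_matrix()
for z in(-.016,.012):
  print([np.round(proj(d,s["tool_pos"]+M@np.array([z,.029*np.cos(a),.029*np.sin(a)]),T)) for a in np.arange(4)*np.pi/2])
```

```text
[0.55319406 0.02932068 0.016     ] [0.62970734 0.00954476 0.016     ]
[array([395., 333.]), array([319., 397.]), array([243., 334.]), array([319., 262.])]
[array([383., 301.]), array([319., 357.]), array([255., 301.]), array([319., 240.])]
```

```bash
python3 -m creep '[[[0.015,0.001,-0.001],0,-1],[[0.04,0.001,-0.001],0,-1],[[0.06,0.001,-0.001],0,-1],[[0.07,0.001,-0.001],0,-1],[[0.074,0.001,-0.001],0,-1],[[0.0765,0.001,-0.001],0,-1],[[0.0775,0.001,-0.001],0,-1],[[0.0775,0.001,-0.001],0,-1]]'; python3 g.py .551 .0272 .022 -20
```

```text
t: 6.05
tool_pos: [0.5519, 0.0282, 0.0206]
orientation: [1.458, 1.027, -1.457]
ft_force: [-0.2, -0.2, -0.3]
grip_width: 0.0559
t 6.05 pos [0.5519 0.0282 0.0206] toolx [ 0.001  0.    -1.   ] jaw -19.6 q1,q7 [-0.62 -0.15] F [-0.2 -0.2 -0.3] w 0.0559
shift [-0.0014 -0.0005  0.0012] turn 0.006 or -3.135
```

```bash
python3 -m creep '[[[0.0005,0,0],0,-1],[[0.001,0,0],0,-1],[[0.0015,0,0],0,-1],[[0.0015,0,0],0,-1]]'
```

```text
t: 6.55
tool_pos: [0.552, 0.0282, 0.0204]
orientation: [1.458, 1.027, -1.456]
ft_force: [-6.5, 1.1, 16.4]
grip_width: 0.0556
```

```bash
python3 -m creep '[[[0,0,0],0,1],[[-0.001,0,0],0,1],[[-0.001,0,0],0,1],[[-0.02,0,0],0,1],[[-0.06,0,0],0,1],[[-0.1,0,0],0,1],[[-0.12,0,0],0,1],[[-0.12,0,0],0,1]]' 25; python3 g.py .43 .06 .15 50
```

```text
t: 7.55
tool_pos: [0.553, 0.028, 0.1415]
orientation: [1.461, 1.025, -1.453]
ft_force: [0.6, 0.1, -0.2]
grip_width: 0.0851
t 7.55 pos [0.553  0.028  0.1415] toolx [ 0.004  0.001 -1.   ] jaw -19.7 q1,q7 [-0.69 -0.24] F [ 0.6  0.1 -0.2] w 0.0851
shift [-0.009  -0.1266  0.0112] turn -1.216 or 1.926
```

```bash
python3 g.py .429 .0775 .15 -31;python3 -m creep '[[[0,-0.02,-0.0],0.04,0.4],[[-0.002,-0.06,0],0.1,0.4],[[-0.005,-0.1,-0.003],0.15,0.4],[[-0.009,-0.125,-0.005],0.197,0.4],[[-0.009,-0.133,-0.005],0.197,0.4],[[-0.009,-0.133,-0.005],0.197,0.4]]'
python3 - <<'E'
from h import *
from workcell import robot
import pickle
s=robot.read_state();d=robot.capture("wrist");pickle.dump((s,d),open("w3.pkl","wb"))
T=wristT(s,d);p=np.round(proj(d,(.4288,.0776,.03),T)).astype(int);print(p, proj(d,(.551,.028,.036),T), s["tool_pos"])
crop(d["pixels"],220,130,200,150,4,"pics/w3.png")
E
```

```text
t 7.55 pos [0.553  0.028  0.1415] toolx [ 0.004  0.001 -1.   ] jaw -19.7 q1,q7 [-0.69 -0.24] F [ 0.6  0.1 -0.2] w 0.0851
shift [-0.0089 -0.1334 -0.0049] turn 0.198 or -2.944
t: 8.3
tool_pos: [0.428, 0.0776, 0.1477]
orientation: [1.594, 0.905, -1.594]
ft_force: [0.2, 0.5, -0.5]
grip_width: 0.0597
[320 236] (np.float64(509.38194362974406), np.float64(210.6159114728412)) [0.428027   0.07756591 0.14769812]
```

View pics/w3.png

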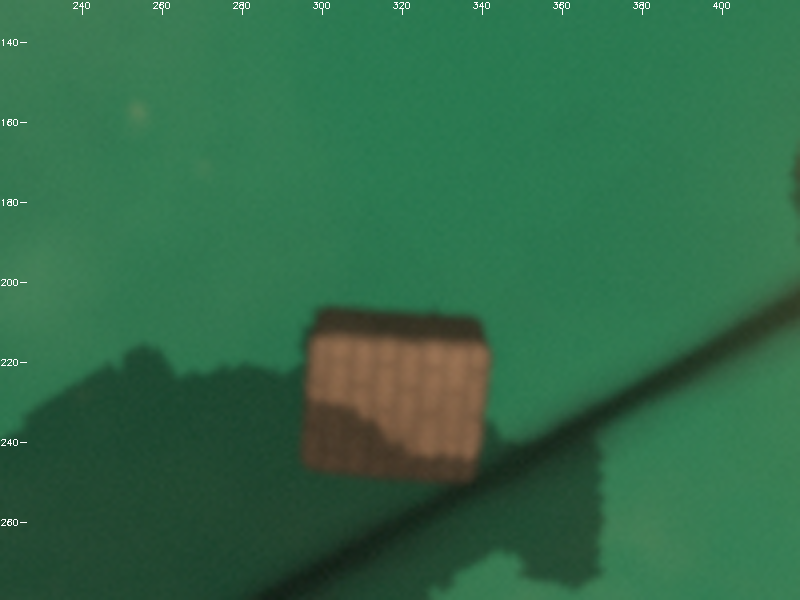

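```bash
python3 - <<'E'
from h import *
import pickle
s,d=pickle.load(open("w3.pkl","rb"));T=wristT(s,d)
Q=np.array([atz(d,219.5+x/4,129.5+y/4,.03,T) for x,y in[(310,333),(490,345),(477,484),(303,466)]])
print(Q.mean(0))
for i in range(4):
  e=Q[(i+1)%4]-Q[i];print(np.hypot(*e[:2]).round(4),np.degrees(np.arctan2(e[1],e[0])).round(1))
E
python3 g.py .429 .0785 .012 -34.5
```

```text
[0.42936113 0.08158506 0.03      ]
0.0319 -34.8
0.026 -125.2
0.0318 142.9
0.0247 55.1
t 8.35 pos [0.4285 0.0772 0.1478] toolx [ 0. -0. -1.] jaw -30.9 q1,q7 [-0.96 -0.77] F [ 0.1  0.  -0.8] w 0.0599
shift [ 0.1358 -0.0003 -0.0013] turn 0.063 or -3.079
```

```bash
python3 -m creep '[[[0.03,-0.001,-0.002],0.08,0.4],[[0.07,-0.001,-0.002],0.08,0.4],[[0.105,-0.001,-0.002],0.08,0.4],[[0.13,-0.001,-0.002],0.08,0.4],[[0.136,-0.001,-0.002],0.08,0.4],[[0.136,-0.001,-0.002],0.08,-1],[[0.136,-0.001,-0.002],0.08,-1],[[0.136,-0.001,-0.002],0.08,-1],[[0.136,-0.001,-0.002],0.08,-1]]' 25; python3 g.py .6292 .009 .10 -13
```

```text
t: 9.48
tool_pos: [0.4289, 0.08, 0.0126]
orientation: [1.651, 0.849, -1.648]
ft_force: [-1.3, -0.2, 7.0]
grip_width: 0.033
t 9.47 pos [0.4289 0.08   0.0126] toolx [ 0.001  0.001 -1.   ] jaw -35.5 q1,q7 [-0.88 -0.64] F [-1.3 -0.2  7. ] w 0.033
shift [-0.0872  0.2043 -0.0586] turn -0.393 or 2.749
```

```bash
python3 -m creep '[[[-0.02,0,0],0,-1],[[-0.06,0.0,0],0,-1],[[-0.085,0.02,-0.006],-0.05,-1],[[-0.087,0.06,-0.018],-0.12,-1],[[-0.087,0.105,-0.03],-0.2,-1],[[-0.087,0.15,-0.043],-0.28,-1],[[-0.087,0.185,-0.053],-0.36,-1],[[-0.087,0.204,-0.0586],-0.393,-1],[[-0.087,0.204,-0.0586],-0.393,-1],[[-0.087,0.204,-0.0586],-0.393,-1]]'; python3 g.py .6295 .0091 .022 -13
python3 - <<'E'
from h import *
from workcell import robot
import pickle
s=robot.read_state();d=robot.capture("wrist");pickle.dump((s,d),open("w4.pkl","wb"));cv2.imwrite("pics/w4.png",d["pixels"])
T=wristT(s,d)
c,n=np.cos(np.radians(-13)),np.sin(np.radians(-13))
for x,y in [(.019,.021),(.067,.021),(.067,-.021),(.019,-.021)]:print(np.round(proj(d,(.5873+c*x-n*y,.0188+n*x+c*y,.016),T),1))
E
```

```text
t: 10.72
tool_pos: [0.6275, 0.0093, 0.0985]
orientation: [1.374, 1.094, -1.376]
ft_force: [-0.5, -0.1, -0.8]
grip_width: 0.0325
t 10.72 pos [0.6275 0.0093 0.0985] toolx [-0.001  0.    -1.   ] jaw -13.0 q1,q7 [-0.54 -0.02] F [-0.5 -0.1 -0.8] w 0.0325
shift [ 0.0765  0.0021 -0.0002] turn -0.001 or 3.141
[283.1 219.4]
[361.2 219.3]
[359.2 282.6]
[285.  282.7]
```

View pics/w4.png

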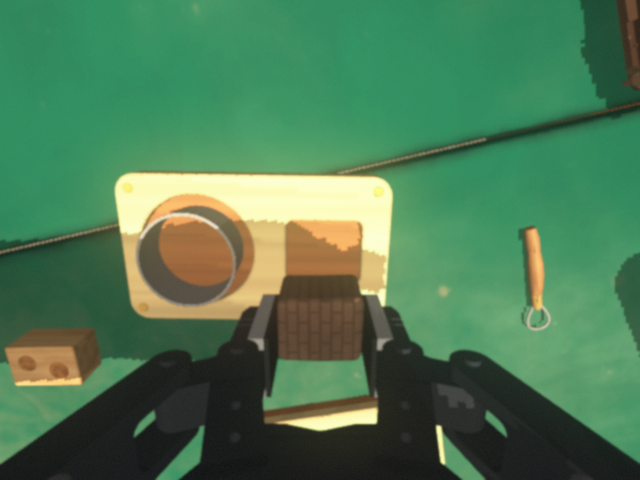

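```bash
python3 -m creep '[[[0.02,0.001,0],0,-1],[[0.045,0.001,0],0,-1],[[0.065,0.001,0],0,-1],[[0.073,0.001,0],0,-1],[[0.076,0.001,0],0,-1],[[0.077,0.001,0],0,-1],[[0.0775,0.001,0],0,-1],[[0.078,0.001,0],0,-1]]'; python3 g.py .6292 .009 .0206 -13
```

```text
t: 11.78
tool_pos: [0.6297, 0.0087, 0.0213]
orientation: [1.375, 1.093, -1.374]
ft_force: [-0.1, -0.4, -1.4]
grip_width: 0.033
t 11.78 pos [0.6297 0.0087 0.0213] toolx [ 0.001  0.    -1.   ] jaw -13.0 q1,q7 [-0.51  0.02] F [-0.1 -0.4 -1.4] w 0.033
shift [ 0.0007 -0.0005 -0.0002] turn -0.0 or 3.142
```

```bash
python3 -m creep '[[[0.0005,0,0],0,-1],[[0.001,0,0],0,-1],[[0.0015,0,0],0,-1],[[0.0015,0,0],0,-1]]'
```

```text
t: 12.28
tool_pos: [0.6295, 0.0087, 0.0206]
orientation: [1.375, 1.093, -1.374]
ft_force: [-5.1, 1.0, 10.2]
grip_width: 0.0328
```

```bash
python3 -m creep '[[[0,0,0],0,0.29],[[-0.001,0,0],0,0.29],[[-0.001,0,0],0,0.29],[[-0.02,0,0],0,0.29],[[-0.06,0,0],0,0.29],[[-0.1,0,0],0,0.29],[[-0.13,0,0],0,0.4],[[-0.13,0,0],0,0.4]]' 40; python3 g.py .417 -.343 .15 -72
```

```text
t: 13.28
tool_pos: [0.6312, 0.0082, 0.1536]
orientation: [1.379, 1.089, -1.369]
ft_force: [-0.1, 0.0, -0.8]
grip_width: 0.0598
t 13.28 pos [0.6312 0.0082 0.1536] toolx [ 0.006  0.001 -1.   ] jaw -13.0 q1,q7 [-0.55 -0.04] F [-0.1  0.  -0.8] w 0.0598
shift [ 0.0021 -0.1296  0.3904] turn 1.029 or -2.112
```

```bash
python3 -m creep '[[[0,-0.01,0.03],0.08,0.4],[[0,-0.027,0.08],0.2,0.4],[[0,-0.045,0.135],0.34,0.4],[[0,-0.063,0.19],0.48,0.4],[[0.001,-0.081,0.245],0.62,0.4],[[0.002,-0.1,0.3],0.76,0.4],[[0.002,-0.117,0.35],0.9,0.4],[[0.002,-0.127,0.38],1.0,0.4],[[0.002,-0.13,0.39],1.029,0.4],[[0.002,-0.13,0.39],1.029,0.4]]' 40
python3 - <<'E'
from h import *
from workcell import robot
import pickle
s=robot.read_state();d=robot.capture("wrist");pickle.dump((s,d),open("w5.pkl","wb"))
T=wristT(s,d);p=np.round(proj(d,(.416,-.345,.018),T)).astype(int);print(p,s["tool_pos"])
crop(d["pixels"],220,150,200,150,4,"pics/w5.png")
E
```

```text
t: 14.52
tool_pos: [0.415, -0.3418, 0.1472]
orientation: [2.051, 0.327, -2.051]
ft_force: [0.5, 0.8, -0.4]
grip_width: 0.0598
[325 233] [ 0.41495717 -0.3417983   0.14716372]
```

View pics/w5.png

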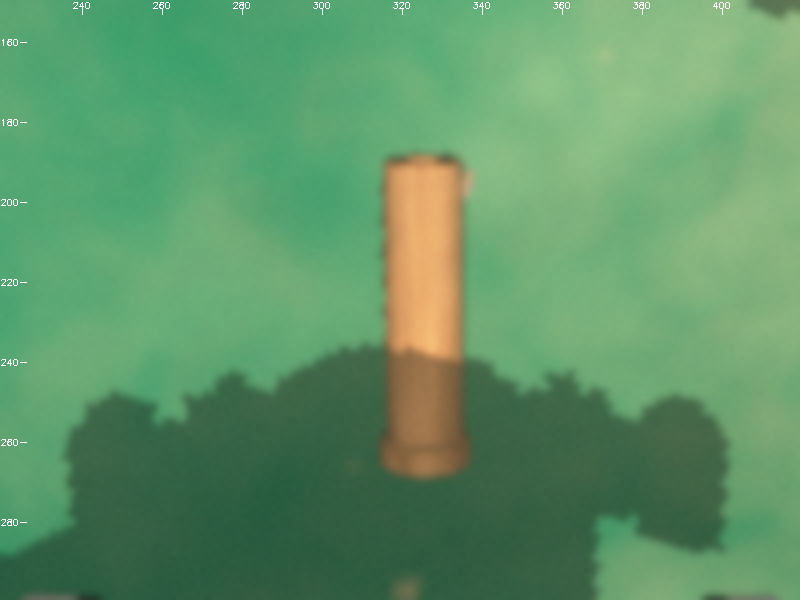

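```bash
python3 - <<'E'
from h import *
import pickle
s,d=pickle.load(open("w5.pkl","rb"));T=wristT(s,d)
a=atz(d,325.7,190,.015,T);b=atz(d,325.7,267,.012,T);print(a,b,(a+b)/2,np.hypot(*(a-b)[:2]),np.degrees(np.arctan2(*(a-b)[1::-1])))
E
python3 g.py .417 -.344 .007 -72
```

```text
[ 0.44646205 -0.33584505  0.015     ] [ 0.38828346 -0.35509231  0.012     ] [ 0.41737275 -0.34546868  0.0135    ] 0.061279738644395655 18.305798117343613
t 14.57 pos [ 0.4157 -0.341   0.1471] toolx [-0.     0.001 -1.   ] jaw -71.8 q1,q7 [-0.2 -0.3] F [0.3 0.7 0.9] w 0.0597
shift [ 0.1401  0.0034 -0.0003] turn 0.003 or -3.138
```

```bash
python3 -m creep '[[[0.03,0.003,0],0,0.4],[[0.07,0.003,0],0,0.4],[[0.105,0.003,0],0,0.4],[[0.13,0.003,0],0,0.4],[[0.14,0.003,0],0,0.4],[[0.142,0.003,0],0,0],[[0.142,0.003,0],0,-1],[[0.142,0.003,0],0,-1],[[0.142,0.003,0],0,-1],[[0.142,0.003,0],0,-1]]' 40; python3 g.py .554 -.185 .08 -2.2
```

```text
t: 15.82
tool_pos: [0.4166, -0.3454, 0.0064]
orientation: [2.053, 0.325, -2.049]
ft_force: [0.2, 0.4, 7.1]
grip_width: 0.0168
t 15.82 pos [ 0.4166 -0.3454  0.0064] toolx [ 0.002 -0.001 -1.   ] jaw -72.0 q1,q7 [-0.05 -0.16] F [0.2 0.4 7.1] w 0.0168
shift [-0.0735 -0.1098 -0.1805] turn -1.217 or 1.924
```

```bash
python3 -m creep '[[[-0.02,0,0],0,-1],[[-0.055,-0.005,-0.01],-0.12,-1],[[-0.073,-0.02,-0.033],-0.28,-1],[[-0.0735,-0.04,-0.065],-0.44,-1],[[-0.0735,-0.06,-0.1],-0.6,-1],[[-0.0735,-0.08,-0.132],-0.76,-1],[[-0.0735,-0.095,-0.157],-0.92,-1],[[-0.0735,-0.105,-0.173],-1.08,-1],[[-0.0735,-0.11,-0.1805],-1.217,-1],[[-0.0735,-0.11,-0.1805],-1.217,-1]]'; python3 g.py .5543 -.1848 .0144 -2.2
python3 - <<'E'
from h import *
from workcell import robot
import pickle
s=robot.read_state();d=robot.capture("wrist");pickle.dump((s,d),open("w6.pkl","wb"));cv2.imwrite("pics/w6.png",d["pixels"])
T=wristT(s,d)
c,n=np.cos(np.radians(-2.2)),np.sin(np.radians(-2.2))
for x,y in [(-.059,.038),(-.025,.038),(-.025,-.038),(-.059,-.038),(.022,.057),(.07,.057),(.024,-.004),(.068,-.004)]:print(np.round(proj(d,(.596+c*x-n*y,-.1865+n*x+c*y,.016),T),1))
E
```

```text
t: 17.08
tool_pos: [0.5539, -0.1841, 0.0799]
orientation: [1.238, 1.19, -1.237]
ft_force: [-0.6, 0.2, 0.1]
grip_width: 0.0168
t 17.07 pos [ 0.5539 -0.1841  0.0799] toolx [ 0.001 -0.    -1.   ] jaw -2.2 q1,q7 [-0.23  0.48] F [-0.6  0.2  0.1] w 0.0168
shift [0.0655 0.0003 0.0007] turn -0.0 or 3.141
[288.5 198.7]
[349.8 198.6]
[347.1 321.4]
[291.7 321.5]
[437.5 163.6]
[526.2 163.5]
[431.7 269.3]
[506.4 269.2]
```

View pics/w6.png

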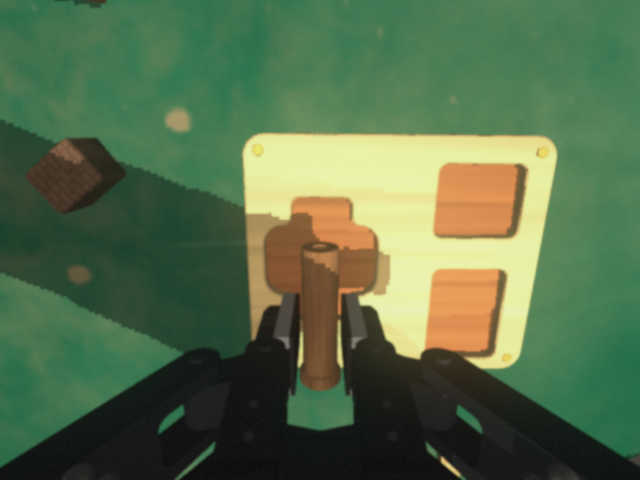

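```bash
python3 -m creep '[[[0.015,0.001,0],0,-1],[[0.035,0.001,0],0,-1],[[0.052,0.001,0],0,-1],[[0.06,0.001,0],0,-1],[[0.0635,0.001,0],0,-1],[[0.065,0.001,0],0,-1],[[0.0655,0.001,0],0,-1],[[0.066,0.001,0],0,-1],[[0.066,0.001,0],0,-1]]'; python3 g.py .5543 -.1848 .0144 -2.2
```

```text
t: 18.25
tool_pos: [0.5543, -0.1846, 0.0144]
orientation: [1.239, 1.191, -1.237]
ft_force: [-7.7, 2.9, 13.4]
grip_width: 0.017
t 18.25 pos [ 0.5543 -0.1846  0.0144] toolx [ 0.     0.001 -1.   ] jaw -2.3 q1,q7 [-0.19  0.52] F [-7.7  2.9 13.4] w 0.017
shift [-0.     -0.      0.0002] turn -0.001 or 3.141
```

```bash
python3 -m creep '[[[0,0,0],0,-0.29],[[-0.0005,0,0],0,-0.29],[[-0.001,0,0],0,-0.29],[[-0.015,0,0],0,-0.29],[[-0.05,0,0],0,-0.29],[[-0.09,0,0],0,0],[[-0.125,0,0],0,0.3],[[-0.135,0,0],0,0.3]]' 40; python3 g.py .428 -.025 .15 79.5
```

```text
t: 19.25
tool_pos: [0.5556, -0.1852, 0.1512]
orientation: [1.24, 1.186, -1.235]
ft_force: [0.3, -0.3, 1.0]
grip_width: 0.0556
t 19.25 pos [ 0.5556 -0.1852  0.1512] toolx [ 0.005 -0.001 -1.   ] jaw -2.3 q1,q7 [-0.25  0.44] F [ 0.3 -0.3  1. ] w 0.0556
shift [ 0.0004 -0.1338 -0.1551] turn -1.427 or 1.715
```

```bash
python3 -m creep '[[[0,-0.01,-0.01],-0.14,0.3],[[0,-0.027,-0.03],-0.31,0.3],[[0,-0.045,-0.05],-0.48,0.3],[[0,-0.063,-0.07],-0.65,0.3],[[0,-0.08,-0.09],-0.82,0.3],[[0,-0.1,-0.115],-0.99,0.3],[[0,-0.12,-0.135],-1.16,0.3],[[0,-0.13,-0.15],-1.32,0.3],[[0,-0.134,-0.155],-1.427,0.3],[[0,-0.134,-0.155],-1.427,0.3]]' 40
python3 - <<'E'
from h import *
from workcell import robot
import pickle
s=robot.read_state();d=robot.capture("wrist");pickle.dump((s,d),open("w7.pkl","wb"))
T=wristT(s,d);p=np.round(proj(d,(.428,-.025,.026),T)).astype(int);print(p,s["tool_pos"])
crop(d["pixels"],p[0]-100,p[1]-75,200,150,4,"pics/w7.png")
E
```

```text
t: 20.5
tool_pos: [0.426, -0.024, 0.1476]
orientation: [0.143, 1.567, -0.143]
ft_force: [-1.4, -0.9, -0.1]
grip_width: 0.0552
[319 237] [ 0.42602628 -0.02403488  0.14762227]
```

View pics/w7.png

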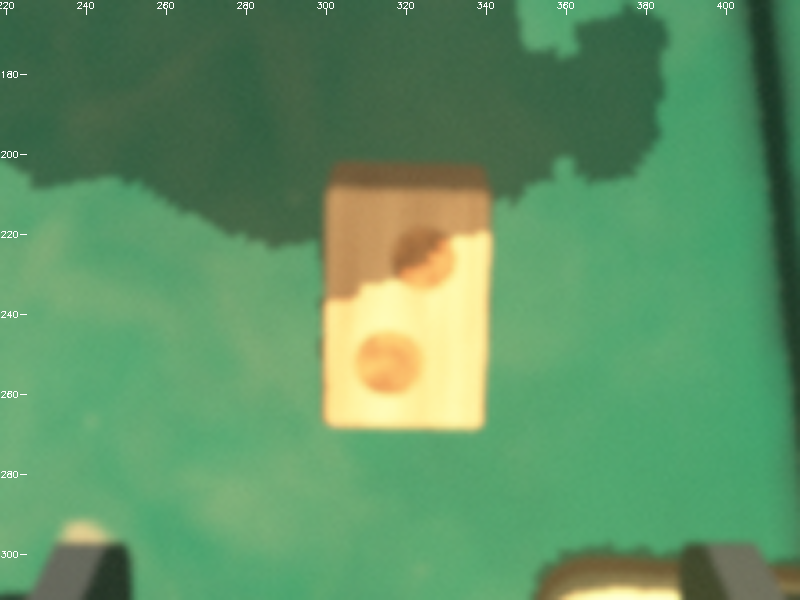

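```bash
python3 - <<'E'
from h import *
import pickle
s,d=pickle.load(open("w7.pkl","rb"));T=wristT(s,d)
Q=np.array([atz(d,218.5+x/4,161.5+y/4,.026,T) for x,y in[(328,187),(491,191),(485,430),(324,426)]])
print(Q.mean(0))
for i in range(4):
  e=Q[(i+1)%4]-Q[i];print(np.hypot(*e[:2]).round(4),np.degrees(np.arctan2(e[1],e[0])).round(1))
E
python3 g.py .4275 -.0248 .012 79
```

```text
[ 0.42991074 -0.02435723  0.026     ]
0.0292 78.0
0.0457 -11.0
0.0302 -102.1
0.0456 167.7
t 20.55 pos [ 0.4263 -0.0244  0.1477] toolx [-0. -0. -1.] jaw 79.4 q1,q7 [-0.44  1.38] F [-0.6 -0.7  0.7] w 0.0554
shift [ 1.357e-01 -1.000e-04  1.300e-03] turn 0.007 or -3.135
```

```bash
python3 -m creep '[[[0.03,0,0.002],0.02,0.3],[[0.07,0,0.002],0.02,0.3],[[0.105,0,0.002],0.02,0.3],[[0.13,0,0.002],0.02,0.3],[[0.137,0,0.002],0.02,0.3],[[0.137,0,0.002],0.02,-1],[[0.137,0,0.002],0.02,-1],[[0.137,0,0.002],0.02,-1],[[0.137,0,0.002],0.02,-1]]' 40; python3 g.py .6405 -.2221 .09 -2.2
```

```text
t: 21.68
tool_pos: [0.4293, -0.0247, 0.0117]
orientation: [0.16, 1.563, -0.159]
ft_force: [-1.1, -0.6, 7.0]
grip_width: 0.0291
t 21.68 pos [ 0.4293 -0.0247  0.0117] toolx [ 0.002  0.    -1.   ] jaw 78.4 q1,q7 [-0.4   1.48] F [-1.1 -0.6  7. ] w 0.0291
shift [-0.078  -0.1508  0.2468] turn 1.406 or -1.735
```

```bash
python3 -m creep '[[[-0.02,0,0],0,-1],[[-0.06,-0.005,0.01],0.12,-1],[[-0.078,-0.025,0.04],0.3,-1],[[-0.078,-0.05,0.08],0.47,-1],[[-0.078,-0.073,0.12],0.64,-1],[[-0.078,-0.098,0.16],0.81,-1],[[-0.078,-0.12,0.195],0.98,-1],[[-0.078,-0.137,0.225],1.15,-1],[[-0.078,-0.148,0.242],1.32,-1],[[-0.078,-0.151,0.247],1.406,-1]]'; python3 -m creep '[[[0,0,0],0,-1]]';python3 g.py .6405 -.2221 .0197 -2.2
python3 - <<'E'
from h import *
from workcell import robot
import pickle
s=robot.read_state();d=robot.capture("wrist");pickle.dump((s,d),open("w8.pkl","wb"));cv2.imwrite("pics/w8.png",d["pixels"])
T=wristT(s,d)
c,n=np.cos(np.radians(-2.2)),np.sin(np.radians(-2.2))
for x,y in [(.022,.057),(.07,.057),(.024,-.004),(.068,-.004)]:print(np.round(proj(d,(.596+c*x-n*y,-.1865+n*x+c*y,.016),T),1))
E
```

```text
t: 22.92
tool_pos: [0.6404, -0.2235, 0.0883]
orientation: [1.24, 1.188, -1.242]
ft_force: [0.0, 0.1, -0.6]
grip_width: 0.0288
t: 23.05
tool_pos: [0.6399, -0.2226, 0.0884]
orientation: [1.236, 1.191, -1.238]
ft_force: [0.3, 0.0, -0.2]
grip_width: 0.0291
t 23.05 pos [ 0.6399 -0.2226  0.0884] toolx [-0.001 -0.    -1.   ] jaw -2.2 q1,q7 [-0.16  0.55] F [ 0.3  0.  -0.2] w 0.0291
shift [ 0.0687  0.0006 -0.0005] turn 0.001 or -3.141
[275.5  95.5]
[365.4  95.4]
[282.6 207.8]
[358.3 207.8]
```

View pics/w8.png

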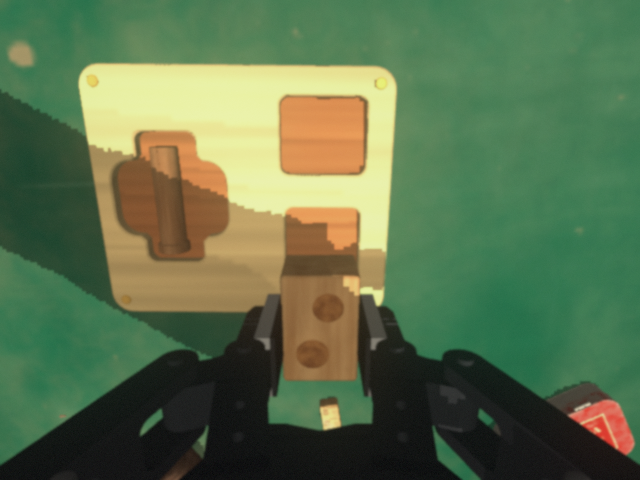

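```bash
python3 -m creep '[[[0.015,0.001,0],0,-1],[[0.035,0.001,0],0,-1],[[0.052,0.001,0],0,-1],[[0.062,0.001,0],0,-1],[[0.0665,0.001,0],0,-1],[[0.068,0.001,0],0,-1],[[0.069,0.001,0],0,-1],[[0.0695,0.001,0],0,-1],[[0.07,0.001,0],0,-1],[[0.07,0.001,0],0,-1]]'; python3 g.py .6405 -.2221 .0197 -2.2
```

```text
t: 24.35
tool_pos: [0.6413, -0.2225, 0.0198]
orientation: [1.238, 1.19, -1.236]
ft_force: [-2.4, 0.9, 4.3]
grip_width: 0.0292
t 24.35 pos [ 0.6413 -0.2225  0.0198] toolx [ 0.001 -0.    -1.   ] jaw -2.2 q1,q7 [-0.15  0.58] F [-2.4  0.9  4.3] w 0.0292
shift [ 0.0001 -0.0008 -0.0004] turn 0.0 or -3.141
```

```bash
python3 -m creep '[[[0,0,0],0,0.2],[[-0.0005,0,0],0,0.2],[[-0.001,0,0],0,0.2],[[-0.02,0,0],0,0.2],[[-0.06,0,0],0,0.2],[[-0.1,0,0],0,0.4],[[-0.128,0,0],0,0.4],[[-0.13,0,0],0,0.4]]' 25; python3 g.py .4235 -.1294 .15 40
```

```text
t: 25.35
tool_pos: [0.6424, -0.2235, 0.153]
orientation: [1.239, 1.185, -1.234]
ft_force: [0.2, -0.0, -0.3]
grip_width: 0.0599
t 25.35 pos [ 0.6424 -0.2235  0.153 ] toolx [ 0.006 -0.002 -1.   ] jaw -2.2 q1,q7 [-0.17  0.53] F [ 0.2 -0.  -0.3] w 0.0599
shift [ 0.0016 -0.2223 -0.0856] turn -0.736 or 2.405
```

```bash
python3 -m creep '[[[0,-0.025,-0.01],-0.1,0.4],[[0,-0.07,-0.027],-0.25,0.4],[[0,-0.115,-0.045],-0.4,0.4],[[0,-0.16,-0.062],-0.54,0.4],[[0,-0.2,-0.077],-0.66,0.4],[[0.001,-0.222,-0.0855],-0.736,0.4],[[0.001,-0.222,-0.0855],-0.736,0.4],[[0.001,-0.222,-0.0855],-0.736,0.4]]' 25
python3 - <<'E'
from h import *
from workcell import robot
import pickle
s=robot.read_state();d=robot.capture("wrist");pickle.dump((s,d),open("w9.pkl","wb"))
T=wristT(s,d);p=np.round(proj(d,(.4238,-.1294,.03),T)).astype(int);print(p,s["tool_pos"])
crop(d["pixels"],p[0]-100,p[1]-75,200,150,4,"pics/w9.png")
E
```

```text
t: 26.35
tool_pos: [0.423, -0.1287, 0.148]
orientation: [0.683, 1.46, -0.682]
ft_force: [0.1, -0.6, 1.3]
grip_width: 0.0595
[319 237] [ 0.42303662 -0.12870516  0.1480389 ]
```

View pics/w9.png

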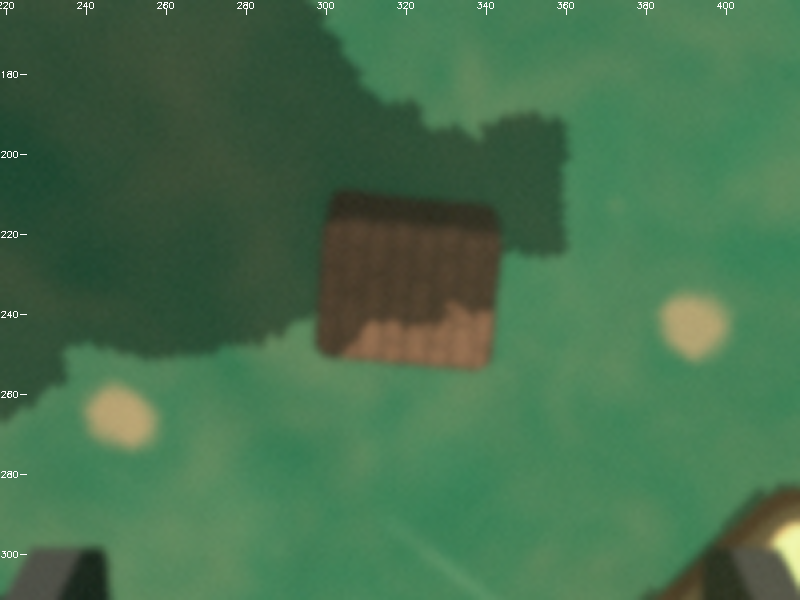

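```bash
python3 - <<'E'
from h import *
import pickle
s,d=pickle.load(open("w9.pkl","rb"));T=wristT(s,d)
Q=np.array([atz(d,218.5+x/4,161.5+y/4,.03,T) for x,y in[(325,217),(502,232),(491,370),(317,354)]])
print(Q.mean(0))
for i in range(4):
  e=Q[(i+1)%4]-Q[i];print(np.hypot(*e[:2]).round(4),np.degrees(np.arctan2(e[1],e[0])).round(1))
E
python3 g.py .4248 -.1287 .012 34.8
```

```text
[ 0.42348436 -0.12757859  0.03      ]
0.0316 34.9
0.0259 -53.5
0.0319 -145.7
0.0256 125.7
t 26.4 pos [ 0.4232 -0.1289  0.148 ] toolx [ 0.    -0.001 -1.   ] jaw 39.9 q1,q7 [-0.43  0.96] F [-0.7 -0.1  0.4] w 0.0595
shift [0.136  0.0014 0.0008] turn 0.089 or -3.052
```

```bash
python3 -m creep '[[[0.03,0.0005,-0.0005],0.086,0.4],[[0.07,0.0005,-0.0005],0.086,0.4],[[0.105,0.0005,-0.0005],0.086,0.4],[[0.13,0.0005,-0.0005],0.086,0.4],[[0.136,0.0005,-0.0005],0.086,0.4],[[0.136,0.0005,-0.0005],0.086,-1],[[0.136,0.0005,-0.0005],0.086,-1],[[0.136,0.0005,-0.0005],0.086,-1],[[0.136,0.0005,-0.0005],0.086,-1]]' 25; python3 g.py .6438 -.1520 .09 -2.2
```

```text
t: 27.52
tool_pos: [0.4232, -0.1279, 0.0126]
orientation: [0.748, 1.437, -0.747]
ft_force: [-0.8, 0.2, 7.2]
grip_width: 0.0329
t 27.52 pos [ 0.4232 -0.1279  0.0126] toolx [ 0.002  0.    -1.   ] jaw 35.1 q1,q7 [-0.36  1.06] F [-0.8  0.2  7.2] w 0.0329
shift [-0.077   0.1668  0.1465] turn 0.65 or -2.491
```

```bash
python3 -m creep '[[[-0.02,0,0],0,-1],[[-0.06,0.005,0.005],0.05,-1],[[-0.077,0.03,0.026],0.15,-1],[[-0.077,0.063,0.055],0.27,-1],[[-0.077,0.096,0.084],0.4,-1],[[-0.077,0.13,0.114],0.52,-1],[[-0.077,0.155,0.136],0.62,-1],[[-0.077,0.167,0.1465],0.65,-1],[[-0.077,0.167,0.1465],0.65,-1],[[-0.077,0.167,0.1465],0.65,-1]]'; python3 g.py .6435 -.1520 .0206 -2.2
python3 - <<'E'
from h import *
from workcell import robot
import pickle
s=robot.read_state();d=robot.capture("wrist");pickle.dump((s,d),open("w10.pkl","wb"));cv2.imwrite("pics/w10.png",d["pixels"])
T=wristT(s,d)
c,n=np.cos(np.radians(-2.2)),np.sin(np.radians(-2.2))
for x,y in [(.022,.057),(.07,.057)]:print(np.round(proj(d,(.596+c*x-n*y,-.1865+n*x+c*y,.016),T),1))
E
```

```text
t: 28.78
tool_pos: [0.6425, -0.1519, 0.0886]
orientation: [1.237, 1.192, -1.238]
ft_force: [0.2, -0.2, -1.0]
grip_width: 0.0326
t 28.77 pos [ 0.6425 -0.1519  0.0886] toolx [-0.001  0.    -1.   ] jaw -2.2 q1,q7 [-0.3   0.46] F [ 0.2 -0.2 -1. ] w 0.0326
shift [0.068  0.0011 0.0001] turn 0.001 or -3.141
[280.1 224. ]
[361.5 224. ]
```

View pics/w10.png

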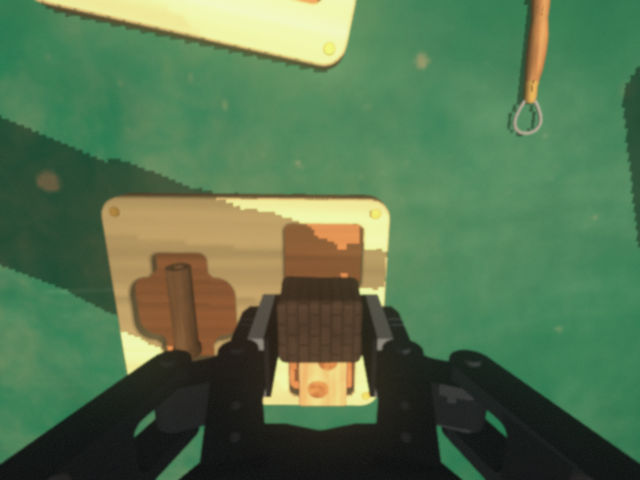

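```bash
python3 -m creep '[[[0.015,0.001,0],0,-1],[[0.035,0.001,0],0,-1],[[0.052,0.001,0],0,-1],[[0.062,0.001,0],0,-1],[[0.066,0.001,0],0,-1],[[0.0675,0.001,0],0,-1],[[0.0685,0.001,0],0,-1],[[0.069,0.001,0],0,-1],[[0.0695,0.001,0],0,-1],[[0.0695,0.001,0],0,-1]]'; python3 g.py .6435 -.1520 .0206 -2.2
```

```text
t: 30.08
tool_pos: [0.6448, -0.152, 0.0207]
orientation: [1.238, 1.19, -1.236]
ft_force: [-3.6, 1.1, 7.5]
grip_width: 0.0328
t 30.07 pos [ 0.6448 -0.152   0.0207] toolx [ 0.001  0.    -1.   ] jaw -2.2 q1,q7 [-0.27  0.49] F [-3.6  1.1  7.5] w 0.0328
shift [ 0.0001 -0.0013  0.0001] turn 0.0 or -3.141
```

Contact at the expected height. Release, lift, and back off so that the fixed cameras can see the trays.

```bash
python3 -m creep '[[[0,0,0],0,0.2],[[-0.0005,0,0],0,0.2],[[-0.001,0,0],0,0.2],[[-0.02,0,0],0,0.2],[[-0.06,0,0],0,0.2],[[-0.11,0,0],0,0.4],[[-0.15,-0.02,-0.04],0,0.4],[[-0.17,-0.05,-0.09],0,0.4],[[-0.18,-0.08,-0.14],0,0.4],[[-0.18,-0.1,-0.19],0,0.4]]'; python3 -m creep '[[[0,-0.02,-0.04],0,0.4],[[0,-0.05,-0.09],0,0.4],[[0,-0.08,-0.15],0,0.4],[[0,-0.1,-0.2],0,0.4],[[0,-0.12,-0.25],0,0.4],[[0,-0.14,-0.29],0,0.4],[[0,-0.15,-0.3],0,0.4],[[0,-0.15,-0.3],0,0.4]]'
python3 - <<'E'
from h import *
from workcell import robot
d=robot.capture("top");crop(d["pixels"],200,150,260,195,3,"pics/topf.png")
d=robot.capture("scene");crop(d["pixels"],220,170,180,130,4,"pics/scf.png")
E
```

```text
t: 31.32
tool_pos: [0.5512, 0.0428, 0.2017]
orientation: [1.24, 1.19, -1.235]
ft_force: [1.2, 0.6, 0.1]
grip_width: 0.0596
t: 32.33
tool_pos: [0.4129, 0.3475, 0.2]
orientation: [1.237, 1.192, -1.236]
ft_force: [-0.2, -1.2, -0.1]
grip_width: 0.0599
```

View pics/topf.png

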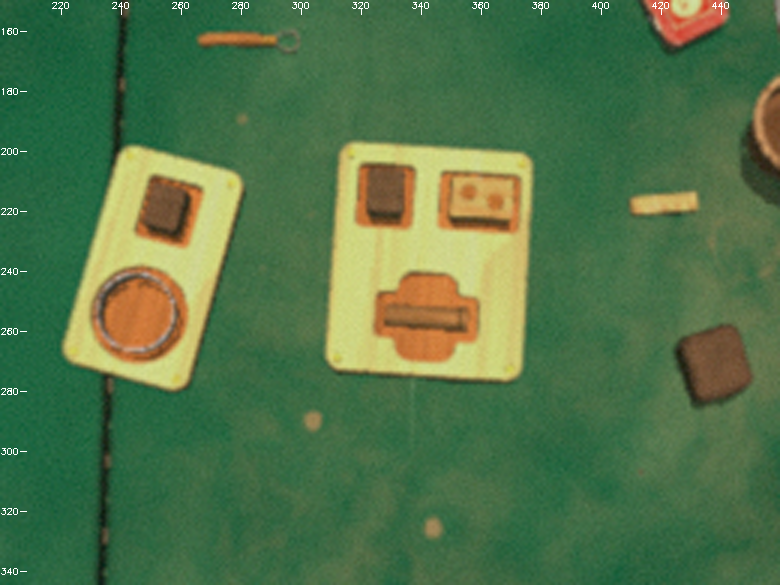

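View pics/scf.png

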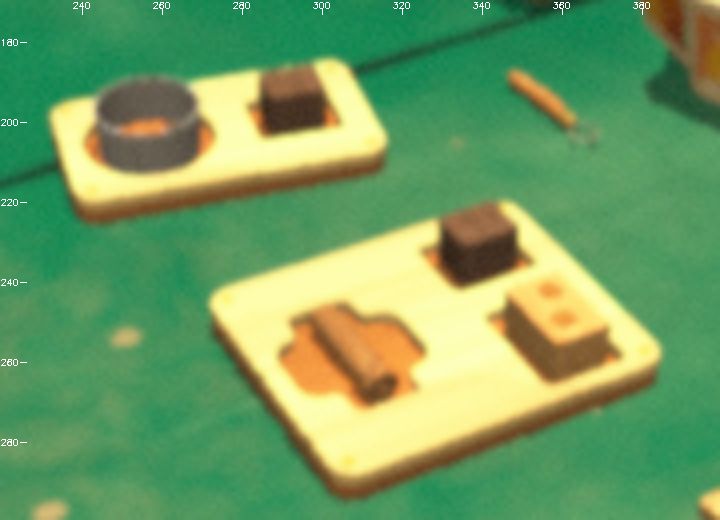

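All five items sit inside their wells: the ring at about (246, 254), the clay blocks at (254, 219) and (328, 214), the pine block at (361, 216) and the roller at (341, 255) in the top view. The lump, loop tool and rule are where they were.

```bash
python3 -c "
from workcell import robot
print(robot.close_job())"
```

```text
the job is handed in; nothing more can be done
None
```

Both kits are made up and the job is handed in, at about 32 s of the 109 s allowed. I worked in the order asked: ring cutter and one clay block into the smaller tray, then roller, pine block and the other clay block into the larger one.

- **Setting down:** each item was lowered until the wrist felt light contact (4 to 16 N), within 0.2 mm of the tool height I worked out for its well floor, and only then released.
- **Last checks:** the final top and scene pictures show all five items flat inside their wells, square to them by eye. The clay lump, loop tool and rule stub lie where they did at the start, and the arm was well clear of the trays at hand-in.
- **Disagreements:**
  - Wrist and fixed cameras differed by up to 4 mm, so I used values between them; the tightest well clearance was 7 mm a side.
  - Grip widths read about 1 mm under the stated sizes, and 2.6 mm under for the ring.
  - One tray-corner point in an early cross-check came from a misread pixel, and I did not use it.

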